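# Uncover a plug gauge and hold it half drawn

## Task

Take the eight-sided dust cup off the plug gauge and stand it mouth-up, by itself, on a clear spot of the bench. Then draw the gauge straight up out of its bore, gently and without jamming it, until the whole groove round its body is just clear of the block's top face while its lower end stays in the bore, and finish holding it there, still, in the gripper. Leave the other things on the bench where they are.

Things in the scene. Friction and masses are not known exactly. Their poses are not given: they have to be found in the camera images.
- cup: Octagonal aluminium dust cup, 52 mm across flats, 60 mm tall, walls and closed end 4 mm, 70 g. Origin at the centre of its mouth; z points from mouth to closed end: up at the start (mouth-down over the gauge, rim on the block's top), down when it stands mouth-up (origin then 60 mm above the bench). x, y and the diagonals between them are square to flats. It lies steadily on a flat.
- cup_mid (a point): Middle of the cup, on its axis, 30 mm from either end; axes as cup.
- block: Steel setting block fixed to the bench, 90 (x) x 80 (y) x 64 mm tall, with low bolted lugs (12 mm tall, bolt heads to 18 mm) out to 62 mm either way along its y. A vertical blind bore of 25 mm diameter, 50 mm deep, opens in the middle of its top face. Origin at the centre of its underside, z up.
- bore_mouth (a point): Centre of the bore's mouth, in the block's top face, 64 mm above the bench; axes as block.
- gauge: Steel plug gauge, 94 mm long, 0.22 kg (varies by a third), upright on the floor of the bore. Origin at its lower end, z up along it. Plug 24 mm diameter up to 54 mm (1 mm of play in the bore), groove round it from 28 to 34 mm; round handle 18 mm diameter from 54 to 94 mm. At the start its top is 44 mm above the block, under the cup; the groove is hidden, lower edge 22 mm down.
- gauge_groove (a point): Point on the gauge's axis at the lower edge of the groove, 28 mm above its lower end.
- gauge_grip (a point): Point on the gauge's axis in the handle, 76 mm above its lower end (26 mm above the block's top face at the start), good to grip.
- ref_block: Bystander: steel hardness reference disc, 64 mm diameter, 16 mm tall, 0.4 kg; origin under its centre.
- specimen_a: Bystander: brown resin specimen puck, 30 mm diameter, 18 mm tall; origin under its centre.
- specimen_b: Bystander: brown resin specimen puck, 30 mm diameter, 18 mm tall; origin under its centre.
- bottle: Bystander: small white bottle, 36 mm diameter, 90 mm tall; origin under its centre.
- dish: Bystander: shallow glass dish, 90 mm diameter, 16 mm tall; origin under its centre.
- ring_gauge: Bystander: steel ring gauge, 56 mm outer and 30 mm inner diameter, 18 mm tall; origin under its centre.
- screwdriver: Bystander: screwdriver lying on the bench along its own x axis, about 0.2 m long and 30 mm tall.
Mind the look-alikes: they are no part of the job. What is meant by the cup is not red or turquoise, and is the larger of those in its own colour.

How it is judged:
By the outcome, as a careful person would: the job done as asked, in the order asked, and still so for the second after the job is handed in, while the arm keeps its last pose, push and grip.
It also fails if it takes over 72 s, if anything falls off the work surface, if the arm or the gripper's body presses on something with over 40 N, if the wrist force passes 120 N, or if a joint passes its speed limit or range.

## Robot

A 6-joint arm with a two-finger parallel gripper is mounted at the origin on the work surface. World frame = base frame: x ahead of the robot, y to its left, z up, the work surface at z = 0. Lengths are in m, angles in rad, forces in N, time in s.
With the tool pointing down it reaches from about 0.35 to 0.975 m from the base axis. Payload 4.9 kg.
Tool frame: the origin (TCP) lies on the centre line of the jaws, within the pads' length; the fingertips stand manip.tip_reach ahead of it and the grasp point (between the pads) is the TCP (manip.tip_reach is the distance from the TCP to the fingertips, in m); z points along the fingers, y is the line along which they close (so a half turn about z gives the same grasp; the last joint's range is limited). The gripper opens to 85 mm and grips with 20 to 120 N. Pads are 22 mm wide; open, the fingers measure 114 mm over their backs; the gripper's body (76 mm by 85 mm) begins 54 mm behind the grasp point. The pads swing forward as they close: fully open they stand 13 mm farther back than shut.
Start: joints at [1.171, 0.053, 1.613, -0, 1.476, -0.119], TCP at [0.173, 0.601, 0.25] pointing down, gripper open.
Joint ranges: [-3.01, 3.01], [-1.01, 2.22], [0.06, 2.58], [-1.02, 4.17], [0.09, 2.62], [-3.14, 3.14]. Speed limits (rad/s): [2.57, 2.57, 3.14, 3.14, 3.14, 3.14].

## Interface

Orientations are given as a unit quaternion [w, x, y, z].
In Python, from plant import manip gives the robot as it stands. The module is installed in compiled form; this text tells all that it offers.
- The arm moves only by the tool move_arm, never from a script. Its argument "rows" is a list of rows, each a list of 7 numbers: the shift along the tool's x, y, z in cm, then the turn, a rotation vector about the tool's x, y, z in degrees, then the opening, from -1 (shut) to 1 (fully open). In form: [[tx, ty, tz, ax, ay, az, jaw], ...]. A call has 1 to 20 rows; each row shifts and turns the commanded pose from where the row before left it, along the tool's axes as they then stand; what a row does not reach is not made up. A row lasts 1/12 s, in which the tool goes at most 41.7 mm and 7.16 degrees, less where a joint would pass 70% of its speed; a pose out of reach is approached as far as the arm can. A call is refused whole if a number of a shift passes 4.17 or a number of a turn 7.16, either way. A call with a gripper value outside its range is refused whole. The fingers move at their own pace and stop on an object; the grip force is fixed at half the most. Time passes only in rows, so rows that do not move let the fingers close. It gives the time, the measured TCP pose, the force, the opening and the grip force at its end, in the units of the state.
- manip.state(): the state, without advancing time (a new reading comes with each control period).
- manip.grab_frame(name): name is "scene" or "top" or "wrist"; returns a dict with "img" (480x640x3 uint8, blue, green, red), "mtx" (3x3 intrinsics, pixels), "R" (3x3) and "t" (3): a world point X has camera coordinates R X + t. Camera axes: x right, y down, z forward; pixel columns grow to the right and rows downward; lengths in m; the calibration is good to about 2 mm. A picture is of the moment at which its call begins. There is no depth.
- manip.job_done(): hands the job in; it is judged then, once.
The state is a dict: "time": time; "joint_pos": joint angles; "joint_vel": joint speeds; "joint_efforts": joint torques, N m; "tool_pos": TCP position; "tool_rot": TCP orientation; "contact_force": force on the tool from outside, world axes, zero at the start; "ft_torque": the same for the moment, N m; "gripper_width": opening from 0.0 (shut) to 1.0 (fully open); "grasp_force": force on a finger pad.
Only numpy, scipy, OpenCV 4.12 (cv2) and the standard library are available. Lean on these libraries where they do the work, as an engineer would, in place of code of your own. Each camera call takes 0.05 s, during which the arm holds its last target. There are 200 camera calls.

## Working session

There is one attempt and no reset: what is moved stays moved. The work goes in short steps, Python scripts to look and compute and a tool call to move; the robot and the scene stay as the last step left them, time stands still between calls to the robot, and variables do not carry over. Pictures are saved under pics/ and viewed, at most 10 in all, crops included, and the job is handed in when it is done.

Besides the shell and the picture viewer there is one more tool, called as name([rows], argument=value, ...), one row to a line, values as JSON. move_arm: Moves the arm, as the interface text tells. Its arguments: {"type":"object","properties":{"rows":{"type":"array","items":{"type":"array","items":{"type":"number"}}}},"required":["rows"]}

```bash
mkdir -p pics
cat > h.py <<'E'
from plant import manip
import cv2, numpy as np
def grab(n,save=None):
    f=manip.grab_frame(n)
    if save: cv2.imwrite('pics/'+save,f['img'])
    return f
def ray(f,u,v,z):
    K,R,t=(np.array(f[k]) for k in('mtx','R','t'))
    c=-R.T@t; d=R.T@np.linalg.solve(K,[u,v,1.]); return c+d*(z-c[2])/d[2]
def proj(f,X):
    p=np.array(f['mtx'])@(np.array(f['R'])@np.array(X)+np.array(f['t'])); return p[:2]/p[2]
E
python3 - <<'E'
from h import *
a=grab('scene','s0.png');b=grab('top','t0.png')
for f in(a,b): print(np.round(-np.array(f['R']).T@f['t'],3), np.round(f['R'],2).tolist(), np.array(f['mtx'])[0,0])
print(manip.tip_reach, manip.state())
E
```

```text
[ 1.338 -0.125  0.674] [[0.18, 0.98, 0.01], [0.63, -0.1, -0.77], [-0.76, 0.14, -0.63]] 467.21087339974946
[0.487 0.003 1.223] [[0.03, -1.0, -0.0], [-0.99, -0.03, -0.14], [0.14, 0.01, -0.99]] 475.25915137486186
0.019 {'time': 0.1, 'joint_pos': array([ 1.17103701e+00,  5.32872405e-02,  1.61415604e+00, -2.05046787e-06,
        1.47600062e+00, -1.19000114e-01]), 'joint_vel': array([-1.23056718e-04, -2.28046934e-03, -3.73659176e-03,  6.63230845e-04,
       -8.53880886e-04,  3.52087158e-05]), 'joint_efforts': array([-3.48008803e-05, -3.94903564e+01, -3.71362746e+01, -1.92922025e-04,
        3.90845962e-03, -1.32451132e-05]), 'tool_pos': array([0.17297131, 0.60003808, 0.24918855]), 'tool_rot': array([-2.36418617e-04,  1.39918833e-01,  9.90162544e-01, -8.94922906e-04]), 'contact_force': array([0.1222593 , 0.19047483, 0.33253722]), 'ft_torque': array([ 0.00604906, -0.04388489, -0.0103109 ]), 'grasp_force': 0.0, 'gripper_width': 1.0023510247482457}
```

View pics/s0.png

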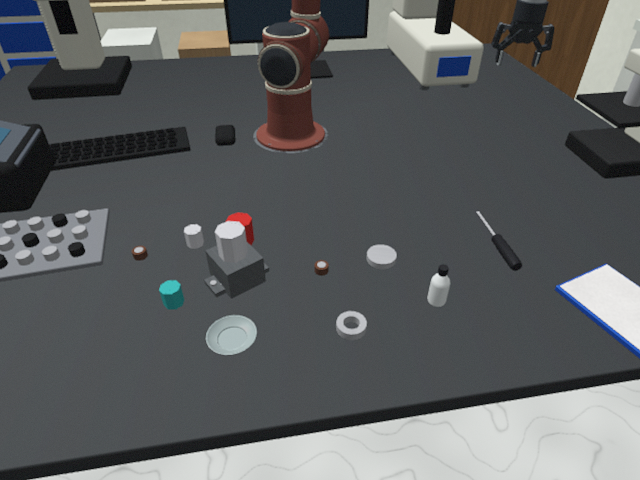

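View pics/t0.png

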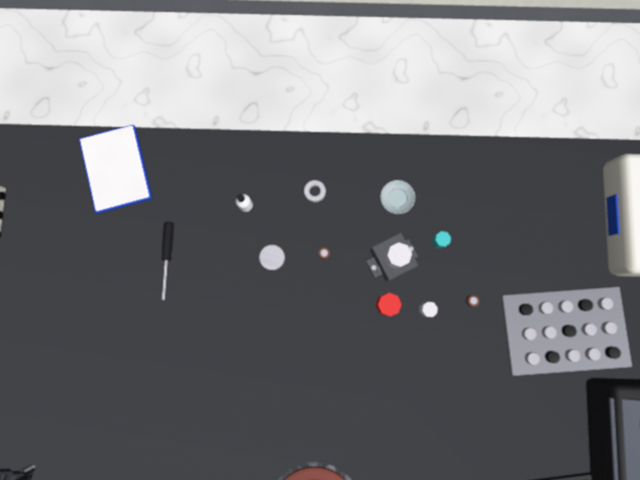

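Silver cups: on the block at scene (231,240) / top (400,254), and a smaller one at scene (194,236) / top (430,310). Red at top (390,304) and turquoise at (443,239) are excluded by colour. The one on the block is the larger silver one. I'll measure it and enlarge it to confirm.

Run:
```python
from h import *
a=cv2.imread('pics/s0.png');b=cv2.imread('pics/t0.png')
c1=cv2.resize(a[180:320,120:300],None,fx=4,fy=4,interpolation=cv2.INTER_CUBIC)
c2=cv2.resize(b[170:330,360:490],None,fx=5,fy=5,interpolation=cv2.INTER_CUBIC)[:560]
cv2.imwrite('pics/c1.png',c1); cv2.imwrite('pics/c2.png',cv2.resize(b[172:327,350:500],None,fx=3.8,fy=3.8,interpolation=cv2.INTER_CUBIC))
f=grab('top')
hsv=cv2.cvtColor(b,cv2.COLOR_BGR2HSV)
def comps(m,name,z):
    n,l,s,c=cv2.connectedComponentsWithStats(m.astype(np.uint8))
    for i in range(1,n):
        x,y,w,h,A=s[i]
        if 30<A<3000 and 150<y<400 and 60<x<500: print(name,A,np.round(c[i]),w,h,[np.round(ray(f,*c[i],zz)[:2],3).tolist() for zz in z])
comps((hsv[...,1]<60)&(hsv[...,2]>170),'white',(0.124,0.05,0.018))
comps((hsv[...,1]>120)&(hsv[...,2]>90),'col',(0.06,0.04))
comps((hsv[...,1]<60)&(hsv[...,2]>70)&(hsv[...,2]<=170),'grey',(0.064,0.015))
```

```text
white 221 [315. 190.] 20 20 [[0.762, 0.018], [0.781, 0.019], [0.789, 0.02]]
white 717 [396. 195.] 31 30 [[0.756, -0.174], [0.774, -0.186], [0.782, -0.191]]
white 134 [245. 203.] 15 16 [[0.727, 0.181], [0.743, 0.193], [0.75, 0.198]]
white 451 [400. 254.] 25 24 [[0.616, -0.184], [0.625, -0.196], [0.629, -0.202]]
white 462 [272. 257.] 24 25 [[0.602, 0.114], [0.609, 0.121], [0.613, 0.124]]
white 37 [324. 253.] 7 7 [[0.615, -0.007], [0.624, -0.008], [0.627, -0.008]]
white 69 [165. 279.] 4 38 [[0.543, 0.359], [0.547, 0.383], [0.548, 0.393]]
white 37 [473. 300.] 7 7 [[0.514, -0.353], [0.516, -0.377], [0.517, -0.387]]
white 183 [430. 309.] 16 15 [[0.491, -0.252], [0.492, -0.27], [0.492, -0.277]]
col 217 [442. 239.] 17 17 [[0.664, -0.299], [0.667, -0.305]]
col 463 [389. 304.] 25 25 [[0.501, -0.169], [0.501, -0.172]]
grey 152 [315. 191.] 24 25 [[0.775, 0.019], [0.787, 0.02]]
grey 368 [400. 199.] 38 37 [[0.76, -0.195], [0.772, -0.204]]
grey 65 [314. 190.] 12 12 [[0.779, 0.019], [0.791, 0.02]]
grey 132 [244. 203.] 20 20 [[0.741, 0.195], [0.752, 0.203]]
grey 985 [395. 256.] 48 49 [[0.618, -0.182], [0.623, -0.19]]
grey 171 [271. 257.] 28 29 [[0.608, 0.12], [0.613, 0.125]]
grey 176 [374. 267.] 16 21 [[0.59, -0.131], [0.594, -0.137]]
grey 137 [426. 309.] 22 19 [[0.491, -0.258], [0.491, -0.269]]
grey 106 [512. 382.] 30 25 [[0.325, -0.46], [0.318, -0.479]]
```

View pics/c1.png

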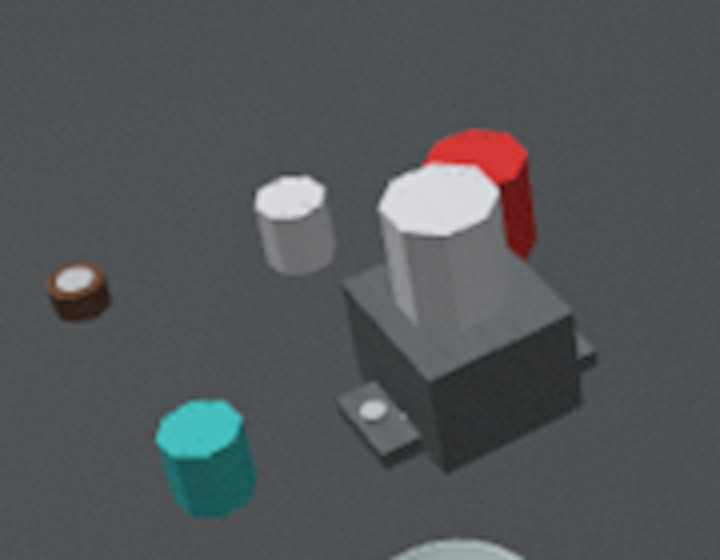

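View pics/c2.png

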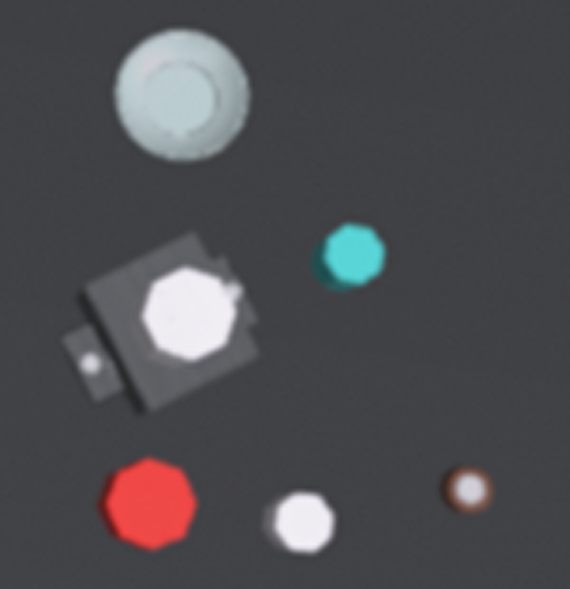

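The crops confirm it: the large silver octagon at top-view (400,254) sits on the block. The smaller one at (430,310) is the look-alike. I'll move over the cup for a close wrist view.

move_arm([
  [-2.7, -2.6, -0.4, 0, 0, 0, 1],
  [-2.7, -2.6, -0.4, 0, 0, 0, 1],
  [-2.7, -2.6, -0.4, 0, 0, 0, 1],
  [-2.7, -2.6, -0.4, 0, 0, 0, 1],
  [-2.7, -2.6, -0.4, 0, 0, 0, 1],
  [-2.7, -2.6, -0.4, 0, 0, 0, 1],
  [-2.7, -2.6, -0.4, 0, 0, 0, 1],
  [-2.7, -2.6, -0.4, 0, 0, 0, 1],
  [-2.7, -2.6, -0.4, 0, 0, 0, 1],
  [-2.7, -2.6, -0.4, 0, 0, 0, 1],
  [-2.7, -2.6, -0.4, 0, 0, 0, 1],
  [-2.7, -2.6, -0.4, 0, 0, 0, 1],
  [-2.7, -2.6, -0.4, 0, 0, 0, 1],
  [-2.7, -2.6, -0.4, 0, 0, 0, 1],
  [-2.7, -2.6, -0.4, 0, 0, 0, 1],
  [-2.7, -2.6, -0.4, 0, 0, 0, 1],
  [-2.7, -2.6, -0.4, 0, 0, 0, 1],
  [-2.7, -2.6, -0.4, 0, 0, 0, 1],
  [-2.7, -2.6, -0.4, 0, 0, 0, 1],
  [-2.7, -2.6, -0.4, 0, 0, 0, 1],
])

```text
time: 1.82
tool_pos: [0.5484, -0.0506, 0.3301]
tool_rot: [-0.0, 0.14, 0.99, 0.0]
contact_force: [0.8, -0.1, 0.6]
gripper_width: 0.999
grasp_force: 0.0
```

move_arm([
  [-2.6, -2.6, 0, 0, 0, 0, 1],
  [-2.6, -2.6, 0, 0, 0, 0, 1],
  [-2.6, -2.6, 0, 0, 0, 0, 1],
  [0, 0, 0, 0, 0, 0, 1],
  [0, 0, 0, 0, 0, 0, 1],
])

```text
time: 2.23
tool_pos: [0.6013, -0.1468, 0.3289]
tool_rot: [-0.001, 0.141, 0.99, 0.0]
contact_force: [-0.4, 0.7, 0.3]
gripper_width: 1.003
grasp_force: 0.0
```

Run:
```python
from h import *
w=grab('wrist','w1.png'); s=manip.state()
print(s['joint_pos'].round(3),s['tool_pos'].round(4),s['tool_rot'].round(4))
print(np.round(-np.array(w['R']).T@w['t'],3),np.round(w['R'],2).tolist(),w['mtx'][0][0], proj(w,[.616,-.184,.124]))
```

```text
[-0.358  0.004  1.532  0.     1.607 -1.647] [ 0.6011 -0.1456  0.3294] [-9.000e-04  1.404e-01  9.901e-01  4.000e-04]
[ 0.526 -0.125  0.454] [[0.28, 0.96, 0.0], [0.91, -0.27, 0.31], [0.3, -0.08, -0.95]] 375.96543590346937 [285.74487574 231.61744635]
```

View pics/w1.png

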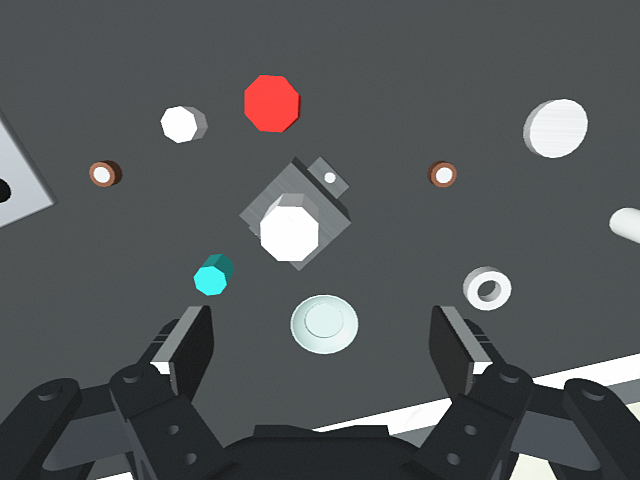

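Wrist view: the cup's top is at (290,233) on the block, with red at (272,103), small silver at (180,125) and turquoise at (211,280). Next I'll measure the cup, the octagon phase and the obstacles, and check the gripper's bulk in the scene view.

Run:
```python
from h import *
w=grab('wrist');b=w['img'];hsv=cv2.cvtColor(b,cv2.COLOR_BGR2HSV)
def top(m,z,seed):
    n,l,s,c=cv2.connectedComponentsWithStats(m.astype(np.uint8)); i=l[seed[1],seed[0]]
    k,_=cv2.findContours((l==i).astype(np.uint8),cv2.RETR_EXTERNAL,cv2.CHAIN_APPROX_NONE)
    P=np.array([ray(w,*p[0],z)[:2] for p in max(k,key=len)],np.float32)
    M=cv2.moments(P.reshape(-1,1,2)); C=np.array([M['m10'],M['m01']])/M['m00']
    A=abs(M['m00']); d=P-C; r=np.hypot(*d.T); th=np.arctan2(d[:,1],d[:,0])
    ph=np.angle((r*np.exp(8j*th)).sum()) ; vert=np.degrees(ph)/8
    print(seed,C.round(4),'flats',round(float(np.sqrt(A/0.8284))*1000,1),'flat normal deg',round((vert+22.5)%45,1)); 
v=(hsv[...,2]>225)&(hsv[...,1]<40)
top(v,.124,(290,233))
top((hsv[...,1]>150)&(hsv[...,2]>200),.06,(272,103))
top((hsv[...,1]>150)&(hsv[...,2]>200),.045,(211,280))
top(v,.045,(180,125))
s=grab('scene'); i=s['img']; p=proj(s,[.6,-.146,.33]); print(p)
x,y=int(p[0]),int(p[1]);
cv2.imwrite('pics/s1.png',cv2.resize(i[max(0,y-150):y+90,max(0,x-130):x+160],None,fx=2.5,fy=2.5))
```

```text
(290, 233) [ 0.6189 -0.1819] flats 51.7 flat normal deg 29.3
(272, 103) [ 0.5033 -0.1688] flats 51.6 flat normal deg 25.2
(211, 280) [ 0.6702 -0.3035] flats 35.2 flat normal deg 37.3
(180, 125) [ 0.4948 -0.2695] flats 33.8 flat normal deg 40.6
[235.94087283 122.93314517]
```

View pics/s1.png

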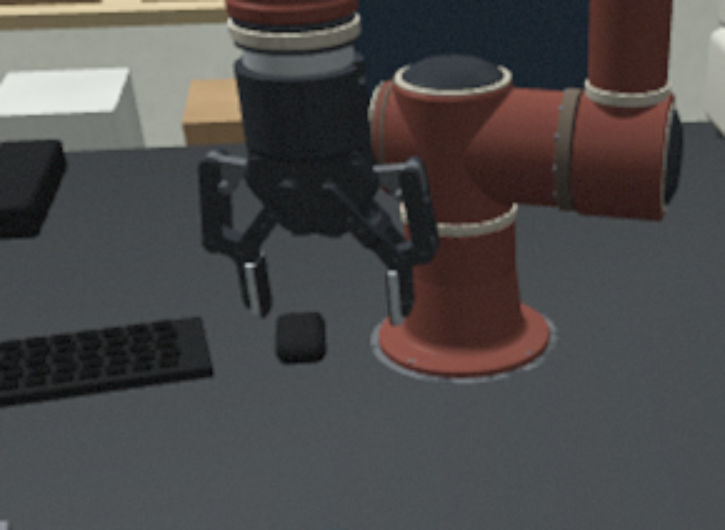

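The scene crop (gripper near (300,200) in the crop) shows a smooth cylindrical gripper body and wrist with no camera housing. The cup is at about (0.618, -0.183), 51.7 mm across flats, with a flat normal at 74.3°. That direction is tangential to the arm and passes between turquoise and small silver. Plan: grip horizontally low on the cup (nose 5° up), then roll 180°.

move_arm([
  [0, 0, 0, 0, 0, 6.9, 1],
  [0, 0, 0, 0, 0, 6.9, 1],
  [0, 0, 0, 0, 0, 6.9, 1],
  [0, 0, 0, 0, 0, 6.9, 1],
  [0, 0, 0, 0, 0, 6.9, 1],
  [0, 0, 0, 0, 0, 6.9, 1],
  [0, 0, 0, 0, 0, 6.9, 1],
  [0, 0, 0, 0, 0, 6.9, 1],
  [0, 0, 0, 0, 0, 6.9, 1],
  [0, 0, 0, 0, 0, 6.9, 1],
  [0, 0, 0, 0, 0, 6.9, 1],
  [0, 0, 0, 0, 0, 6.9, 1],
  [0, 0, 0, 0, 0, 6.9, 1],
  [-2.8, 0.6, 0, 0, 0, 0, 1],
  [-2.8, 0.6, 0, 0, 0, 0, 1],
  [-2.8, 0.6, 0, 0, 0, 0, 1],
  [-2.8, 0.6, 0, 0, 0, 0, 1],
  [0, 0, 0, 0, 0, 0, 1],
])

```text
time: 3.88
tool_pos: [0.593, -0.2623, 0.3305]
tool_rot: [0.001, 0.798, 0.602, -0.001]
contact_force: [-0.0, 0.1, -0.5]
gripper_width: 0.999
grasp_force: 0.0
```

move_arm([
  [0, 0, 0, 0, 6.8, 0, 1],
  [0, 0, 0, 0, 6.8, 0, 1],
  [0, 0, 0, 0, 6.8, 0, 1],
  [0, 0, 0, 0, 6.8, 0, 1],
  [0, 0, 0, 0, 6.8, 0, 1],
  [0, 0, 0, 0, 6.8, 0, 1],
  [0, 0, 0, 0, 6.8, 0, 1],
  [0, 0, 0, 0, 6.8, 0, 1],
  [0, 0, 0, 0, 6.8, 0, 1],
  [0, 0, 0, 0, 6.8, 0, 1],
  [0, 0, 0, 0, 6.8, 0, 1],
  [0, 0, 0, 0, 6.8, 0, 1],
  [0, 0, 0, 0, 6.8, 0, 1],
  [0, 0, 0, 0, 6.8, 0, 1],
  [0, 0, 0, 0, 0, 0, 1],
  [0, 0, 0, 0, 0, 0, 1],
])

```text
time: 5.22
tool_pos: [0.5939, -0.258, 0.3289]
tool_rot: [-0.447, 0.538, 0.407, 0.588]
contact_force: [-0.3, 0.7, 0.1]
gripper_width: 0.998
grasp_force: 0.0
```

```bash
cat >> h.py <<'E'
from scipy.spatial.transform import Rotation as Ro
def rep(target=None, Rt=None):
    s=manip.state(); q=s['tool_rot']; R=Ro.from_quat([q[1],q[2],q[3],q[0]])
    print('t',round(s['time'],2),'q',s['joint_pos'].round(3),'p',s['tool_pos'].round(4),'w',round(s['gripper_width'],3),'F',s['contact_force'].round(1),'g',s['grasp_force'])
    print('axes',R.as_matrix().T.round(3).tolist())
    if target is not None: print('shift cm',(R.inv().apply(np.array(target)-s['tool_pos'])*100).round(2))
    if Rt is not None: print('turn deg',np.degrees((R.inv()*Ro.from_matrix(Rt)).as_rotvec()).round(2))
def Rxz(x,z): 
    z=np.array(z)/np.linalg.norm(z); y=np.cross(z,x); y/=np.linalg.norm(y); return np.stack([np.cross(y,z),y,z],1)
E
python3 - <<'E'
from h import *
a,e=np.radians(74.3),np.radians(5); d=np.array([np.cos(a),np.sin(a),0])
rep(np.array([.618,-.183,.25])-.09*d, Rxz([0,0,1],d*np.cos(e)+np.array([0,0,np.sin(e)])))
s=grab('scene','s2.png'); f=grab('wrist','w2.png')
E
```

```text
t 5.22 q [-0.872  0.471  1.475  1.424  2.159 -0.389] p [ 0.5939 -0.258   0.3289] w 0.998 F [-0.3  0.7  0.1] g 0.0
axes [[-0.021, -0.087, 0.996], [0.963, -0.27, -0.003], [0.269, 0.959, 0.09]]
shift cm [-7.75  0.31 -1.83]
turn deg [-0.01 -0.16 -0.18]
```

View pics/s2.png

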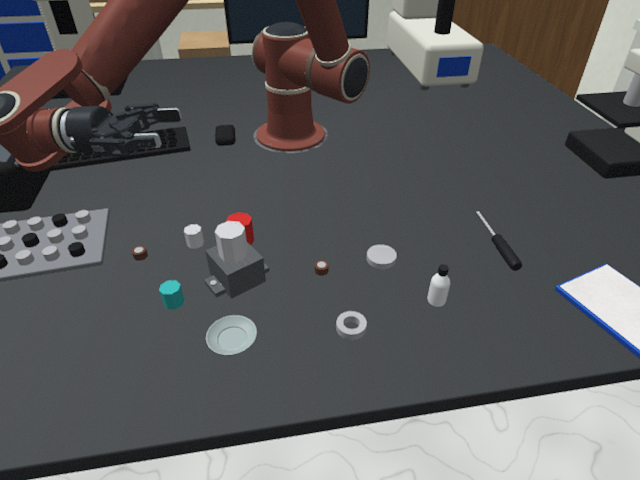

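The tool is horizontal and clear; wrist housing is at scene (35,140), gripper at (110,130). I need the wrist's bulk below the tool axis before going low.

Run:
```python
from h import *
f=grab('scene'); i=f['img']; e=grab('scene') 
hsv=cv2.cvtColor(i,cv2.COLOR_BGR2HSV)
red=((hsv[...,0]<12)|(hsv[...,0]>170))&(hsv[...,1]>80)
s=manip.state();q=s['tool_rot'];z=Ro.from_quat([q[1],q[2],q[3],q[0]]).apply([0,0,1]);p=s['tool_pos']
K=np.array(f['mtx'])
for b in np.arange(0.06,.36,.015):
    X=p-b*z; u=proj(f,X); dep=(np.array(f['R'])@X+f['t'])[2]
    t=proj(f,X-.01*z)-u; t/=np.linalg.norm(t); n=np.array([-t[1],t[0]]); n*=np.sign(n[1])
    out=''
    for k in range(-60,75):
        x,y=(u+n*k).round().astype(int)
        if 0<=x<640 and 0<=y<480:
            g=i[y,x]; out+='R' if red[y,x] else ('w' if g.min()>140 else ('k' if g.max()<45 else '.'))
    print(round(b,3),u.round(),round(dep/K[0,0]*1000,2),out)
print((180-0)); print(K.round(1).tolist())
```

```text
0.06 [131. 126.] 1.65 RRRRR.........................................kk.........kkkk.kkkk..kk...kkkkkkkkkkkkkk.kkkkk..........................................
0.075 [122. 126.] 1.65 RRRRRRRRRRRRRRRkkkkkkkkkk......................kkkk...........k......kk.....kkkkkkkkkkkkkkkkkk.........................................
0.09 [114. 126.] 1.66 RRRRRRRRRRRRRRRRRRRRRRRkkkkkk................................k...kkkkk.....kkkkkk.....kkkkkkkkk........................................
0.105 [105. 127.] 1.66 RRRRRRRRRRRRRRRRRR..............RRRRRRRRkkkkkkkkk..................k......kkkkkkkkkkkkkkkkkkkkkk.......................................
0.12 [ 97. 127.] 1.66 RRRRRRRRRRRRRR.....RRRRRRRRRRRRRRRRR....kkkkkkkkkkkkkkkkk..........kk....kkk.......kkkkkkkkkkkkkk......................................
0.135 [ 89. 127.] 1.67 RRRRR...RRRRRRRRRRRRRRRRRRRRRRRRRRRRR....................kkkk.kkkkkkkk...kkk.kkkkkkkkkkkkkkk.kkkkk.....................................
0.15 [ 80. 127.] 1.67 RRRRRRRRRRRRRRRRRRRRRRRRRRRRRRRRRRRRR........................kkkkkkkkkkkkkkkkkkkkkkkkkkkkkkkk.kkkkk............................
[... 955 characters left out ...]
kk.
0.255 [ 23. 129.] 1.7 RRRRRRRRRRRRRRRRRRRRRRRRRRRRRRRRRRRRRRRRRRRRRRRRRRRRRRRRRRRRRRRRRRRRRRRRRRRRRRRRRRRRRRRRRRRRRRRRRRRkkkkkkkkkkkkkkkkkkkkkkkkkkkkkkkkkkkk
0.27 [ 15. 129.] 1.7 .....RRRRRRRRRRRRRRRR.wwwwwwwwwwwwwwwww.RRRRRRRRRRRRRRRRRRRRRRRRRRRRRRRRRRRRRRRRRRRRRRRRRRRR.....kkkkkkkkkkkkkkkkkkkkkkkkkkkkkkkkkkkkkk
0.285 [  7. 130.] 1.71 .........RRRRRRRRR.ww..................k.wwww.RRRRRRRRRRRRRRRRRRRRRRRRRRRRRRRRRRR.........kkkkkkkkkkkkkkkkkkkkkkkkkkkkkkkkkkkkkkkkkkkkk
0.3 [ -1. 130.] 1.71 RRRR....................kkkkkkkkkkkkkkkkkkkkkkkkkkkkkkkkkkkkkkkkkk
0.315 [ -9. 130.] 1.72 
0.33 [-17. 130.] 1.72 
0.345 [-24. 131.] 1.72 
180
[[467.2, 0.0, 327.9], [0.0, 467.2, 239.1], [0.0, 0.0, 1.0]]
```

The wrist housing reaches about 70 mm below the tool axis, some 240 mm back. So I'll grip nose-down 5°, low on the cup, and later set it down with a slight lean that settles on release.

move_arm([
  [0, 0, 0, 0, -5, 0, 1],
  [0, 0, 0, 0, -5, 0, 1],
  [-2.5, 0, -0.4, 0, 0, 0, 1],
  [-2.5, 0, -0.4, 0, 0, 0, 1],
  [-2.5, 0, -0.4, 0, 0, 0, 1],
  [-2.5, 0, -0.4, 0, 0, 0, 1],
  [-2.5, 0, 0, 0, 0, 0, 1],
  [-2.5, 0, 0, 0, 0, 0, 1],
  [-2, 0, 0, 0, 0, 0, 1],
  [0, 0, 0, 0, 0, 0, 1],
  [0, 0, 0, 0, 0, 0, 1],
])

```text
time: 6.33
tool_pos: [0.5858, -0.2887, 0.1627]
tool_rot: [-0.408, 0.587, 0.444, 0.54]
contact_force: [0.2, -0.3, 0.8]
gripper_width: 0.999
grasp_force: 0.0
```

Run:
```python
from h import *
a,e=np.radians(74.3),np.radians(-5); d=np.array([np.cos(a),np.sin(a),0])
rep(np.array([.618,-.183,.082])-.09*d, Rxz([0,0,1],d*np.cos(e)+np.array([0,0,np.sin(e)])))
w=grab('wrist','w3.png');b=w['img']
hsv=cv2.cvtColor(b,cv2.COLOR_BGR2HSV)
for z in (.064,.124):
  for l in (-.026,.026): print(z,l,proj(w,np.array([.618,-.183,z])+l*np.array([d[1],-d[0],0])-.026*d).round(1))
grab('scene','s3.png')
a=cv2.imread('pics/s3.png')[70:310,0:300]
cv2.imwrite('pics/m3.png',np.hstack([cv2.resize(b,(400,300)),cv2.resize(a,(400,300))]))
```

```text
t 6.33 q [-0.907  0.663  1.434  1.141  2.056 -0.662] p [ 0.5858 -0.2887  0.1627] w 0.999 F [ 0.2 -0.3  0.8] g 0.0
axes [[0.023, 0.081, 0.996], [0.962, -0.272, 0.0], [0.271, 0.959, -0.084]]
shift cm [-7.87  0.24  2.72]
turn deg [ 0.07 -0.19  0.  ]
0.064 -0.026 [285.4 376.6]
0.064 0.026 [361.1 376.6]
0.124 -0.026 [282. 302.]
0.124 0.026 [365.1 302. ]
```

View pics/m3.png

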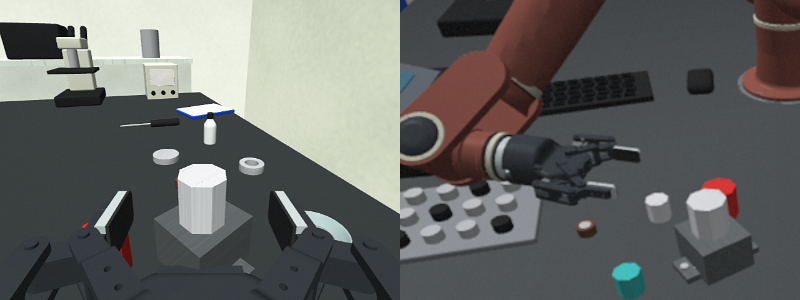

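The left pane shows the cup centred between the jaws at half-scale (178–227), matching the prediction. The right pane shows the wrist over the tray corner, so I'll advance above the cup first and then descend.

move_arm([
  [0, 0.1, 2.9, 0, 0, 0, 1],
  [0, 0.1, 2.9, 0, 0, 0, 1],
  [0, 0, 2.9, 0, 0, 0, 1],
  [0, 0, 3.0, 0, 0, 0, 1],
  [-1, 0, 0, 0, 0, 0, 1],
  [-1, 0, 0, 0, 0, 0, 1],
  [-1, 0, 0, 0, 0, 0, 1],
  [0, 0, 0, 0, 0, 0, 1],
  [0, 0, 0, 0, 0, 0, 1],
])

```text
time: 7.18
tool_pos: [0.6185, -0.1806, 0.1222]
tool_rot: [-0.408, 0.587, 0.443, 0.54]
contact_force: [-0.1, -0.2, -0.0]
gripper_width: 0.999
grasp_force: 0.0
```

Run:
```python
from h import *
a,e=np.radians(74.3),np.radians(-5); d=np.array([np.cos(a),np.sin(a),0])
rep(np.array([.618,-.183,.082]), Rxz([0,0,1],d*np.cos(e)+np.array([0,0,np.sin(e)])))
```

```text
t 7.18 q [-0.773  0.641  1.557  1.195  1.912 -0.714] p [ 0.6185 -0.1806  0.1222] w 0.999 F [-0.1 -0.2 -0. ] g 0.0
axes [[0.023, 0.08, 0.997], [0.962, -0.273, -0.0], [0.272, 0.959, -0.083]]
shift cm [-4.03  0.02  0.09]
turn deg [ 0.17 -0.23 -0.04]
```

move_arm([
  [-0.8, 0, 0, 0, 0, 0, 1],
  [-0.8, 0, 0, 0, 0, 0, 1],
  [-0.8, 0, 0, 0, 0, 0, 1],
  [-0.8, 0, 0, 0, 0, 0, 1],
  [-0.7, 0, 0, 0, 0, 0, 1],
  [0, 0, 0, 0, 0, 0, 1],
  [0, 0, 0, 0, 0, 0, 1],
])

```text
time: 7.77
tool_pos: [0.6175, -0.1824, 0.0829]
tool_rot: [-0.409, 0.587, 0.444, 0.54]
contact_force: [-0.6, 0.8, -0.1]
gripper_width: 1.002
grasp_force: 0.0
```

move_arm([
  [0, 0, 0, 0, 0, 0, -1],
  [0, 0, 0, 0, 0, 0, -1],
  [0, 0, 0, 0, 0, 0, -1],
  [0, 0, 0, 0, 0, 0, -1],
  [0, 0, 0, 0, 0, 0, -1],
  [0, 0, 0, 0, 0, 0, -1],
  [0, 0, 0, 0, 0, 0, -1],
  [0, 0, 0, 0, 0, 0, -1],
  [0, 0, 0, 0, 0, 0, -1],
  [0, 0, 0, 0, 0, 0, -1],
])

```text
time: 8.6
tool_pos: [0.618, -0.1827, 0.0843]
tool_rot: [-0.408, 0.587, 0.444, 0.54]
contact_force: [0.8, -0.3, 4.3]
gripper_width: 0.597
grasp_force: 66.6
```

Run:
```python
from h import *
rep()
```

```text
t 8.6 q [-0.775  0.708  1.538  1.177  1.897 -0.763] p [ 0.618  -0.1827  0.0843] w 0.597 F [ 0.8 -0.3  4.3] g 66.63630867667962
axes [[0.022, 0.08, 0.997], [0.962, -0.272, 0.001], [0.271, 0.959, -0.083]]
```

move_arm([
  [0.5, 0, 0, 0, 0, 0, -1],
  [1, 0, -0.1, 0, 0, 0, -1],
  [1.5, 0, -0.1, 0, 0, 0, -1],
  [2, 0, -0.2, 0, 0, 0, -1],
  [2, 0, -0.2, 0, 0, 0, -1],
  [2, 0, -0.2, 0, 0, 0, -1],
  [2, 0, -0.2, 0, 0, 0, -1],
  [2, 0, -0.2, 0, 0, 0, -1],
  [2, 0, -0.2, 0, 0, 0, -1],
  [2, 0, -0.2, 0, 0, 0, -1],
  [2, 0, -0.2, 0, 0, 0, -1],
  [2, 0, -0.2, 0, 0, 0, -1],
  [0, 0, 0, 0, 0, 0, -1],
  [0, 0, 0, 0, 0, 0, -1],
])

```text
time: 9.77
tool_pos: [0.6171, -0.1849, 0.2957]
tool_rot: [-0.407, 0.587, 0.445, 0.54]
contact_force: [1.1, -0.0, -0.9]
gripper_width: 0.6
grasp_force: 66.6
```

Run:
```python
from h import *
rep()
w=grab('wrist','w4.png');s=grab('scene','s4.png')
cv2.imwrite('pics/m4.png',np.hstack([cv2.resize(w['img'],(400,300)),cv2.resize(s['img'],(400,300))]))
```

```text
t 9.77 q [-0.778  0.392  1.557  1.284  1.998 -0.465] p [ 0.6171 -0.1849  0.2957] w 0.6 F [ 1.1 -0.  -0.9] g 66.59926587803056
axes [[0.021, 0.083, 0.996], [0.962, -0.272, 0.002], [0.271, 0.959, -0.086]]
```

View pics/m4.png

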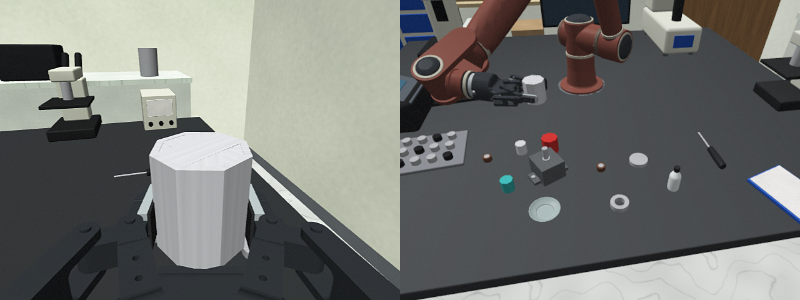

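The cup is held, and the bare gauge handle shows in the block at right pane (545,153). Now I'll roll it mouth-up.

move_arm([
  [0, 0, 0, 0, 0, 7, -1],
  [0, 0, 0, 0, 0, 7, -1],
  [0, 0, 0, 0, 0, 7, -1],
  [0, 0, 0, 0, 0, 7, -1],
  [0, 0, 0, 0, 0, 7, -1],
  [0, 0, 0, 0, 0, 7, -1],
  [0, 0, 0, 0, 0, 7, -1],
  [0, 0, 0, 0, 0, 7, -1],
  [0, 0, 0, 0, 0, 7, -1],
  [0, 0, 0, 0, 0, 7, -1],
  [0, 0, 0, 0, 0, 7, -1],
  [0, 0, 0, 0, 0, 7, -1],
  [0, 0, 0, 0, 0, 7, -1],
  [0, 0, 0, 0, 0, 7, -1],
  [0, 0, 0, 0, 0, 7, -1],
  [0, 0, 0, 0, 0, 7, -1],
  [0, 0, 0, 0, 0, 7, -1],
  [0, 0, 0, 0, 0, 7, -1],
])

```text
time: 11.37
tool_pos: [0.6167, -0.1845, 0.2922]
tool_rot: [0.666, -0.66, 0.324, 0.122]
contact_force: [0.0, -0.7, -0.3]
gripper_width: 0.598
grasp_force: 66.7
```

move_arm([
  [0, 0, 0, 0, 0, 7, -1],
  [0, 0, 0, 0, 0, 7, -1],
  [0, 0, 0, 0, 0, 7, -1],
  [0, 0, 0, 0, 0, 7, -1],
  [0, 0, 0, 0, 0, 7, -1],
  [0, 0, 0, 0, 0, 7, -1],
  [0, 0, 0, 0, 0, 7, -1],
  [0, 0, 0, 0, 0, 5, -1],
  [0, 0, 0, 0, 0, 0, -1],
  [0, 0, 0, 0, 0, 0, -1],
])

```text
time: 12.2
tool_pos: [0.6168, -0.1846, 0.2929]
tool_rot: [0.54, -0.444, 0.587, 0.409]
contact_force: [-0.3, 0.4, -1.2]
gripper_width: 0.597
grasp_force: 66.7
```

Run:
```python
from h import *
a,e=np.radians(74.3),np.radians(-5); d=np.array([np.cos(a),np.sin(a),0])
rep(np.array([.50,.20,.30]), Rxz([0,0,-1],d*np.cos(e)+np.array([0,0,np.sin(e)])))
```

```text
t 12.2 q [-0.778  0.395  1.559  1.285  1.998  2.675] p [ 0.6168 -0.1846  0.2929] w 0.597 F [-0.3  0.4 -1.2] g 66.66902286931872
axes [[-0.023, -0.079, -0.997], [-0.962, 0.272, 0.001], [0.271, 0.959, -0.082]]
shift cm [-3.49 21.7  33.66]
turn deg [-0.07  0.27 -0.04]
```

move_arm([
  [-0.3, 1.8, 2.8, 0, 0, 0, -1],
  [-0.3, 1.8, 2.8, 0, 0, 0, -1],
  [-0.3, 1.8, 2.8, 0, 0, 0, -1],
  [-0.3, 1.8, 2.8, 0, 0, 0, -1],
  [-0.3, 1.8, 2.8, 0, 0, 0, -1],
  [-0.3, 1.8, 2.8, 0, 0, 0, -1],
  [-0.3, 1.8, 2.8, 0, 0, 0, -1],
  [-0.3, 1.8, 2.8, 0, 0, 0, -1],
  [-0.3, 1.8, 2.8, 0, 0, 0, -1],
  [-0.3, 1.8, 2.8, 0, 0, 0, -1],
  [-0.3, 1.8, 2.8, 0, 0, 0, -1],
  [-0.3, 1.9, 2.8, 0, 0, 0, -1],
  [0, 0, 0, 0, 3, 0, -1],
  [0, 0, 0, 0, 0, 0, -1],
  [0, 0, 0, 0, 0, 0, -1],
])

```text
time: 13.45
tool_pos: [0.5002, 0.1995, 0.3029]
tool_rot: [0.525, -0.455, 0.6, 0.396]
contact_force: [-0.2, -0.6, -0.5]
gripper_width: 0.594
grasp_force: 66.7
```

Run:
```python
from h import *
a,e=np.radians(74.3),np.radians(-8); d=np.array([np.cos(a),np.sin(a),0])
rep(np.array([.50,.20,.07]), Rxz([0,0,-1],d*np.cos(e)+np.array([0,0,np.sin(e)])))
f=grab('scene'); i=f['img']; t=grab('top')['img']
cv2.imwrite('pics/m5.png',np.hstack([cv2.resize(i[20:320,100:500],(400,300)),t[150:450,100:500]]))
```

```text
t 13.45 q [-0.285 -0.251  2.197  1.441  1.531  2.765] p [0.5002 0.1995 0.3029] w 0.594 F [-0.2 -0.6 -0.5] g 66.65497202222468
axes [[-0.034, -0.131, -0.991], [-0.962, 0.271, -0.003], [0.269, 0.954, -0.135]]
shift cm [23.07  0.09  3.18]
turn deg [-0.07  0.25  0.15]
```

move_arm([
  [0, 0, 0, 0, 2, 0, -1],
  [2.2, 0, 0.35, 0, 0, 0, -1],
  [2.2, 0, 0.35, 0, 0, 0, -1],
  [2.2, 0, 0.35, 0, 0, 0, -1],
  [2.2, 0, 0.35, 0, 0, 0, -1],
  [2.2, 0, 0.35, 0, 0, 0, -1],
  [2.2, 0, 0.35, 0, 0, 0, -1],
  [2.2, 0, 0.35, 0, 0, 0, -1],
  [2.2, 0, 0.35, 0, 0, 0, -1],
  [2.2, 0, 0.35, 0, 0, 0, -1],
  [2, 0, 0.35, 0, 0, 0, -1],
  [0, 0, 0, 0, 0, 0, -1],
  [0, 0, 0, 0, 0, 0, -1],
])

```text
time: 14.63
tool_pos: [0.4995, 0.1961, 0.0806]
tool_rot: [0.514, -0.46, 0.611, 0.389]
contact_force: [-0.3, 0.6, -0.5]
gripper_width: 0.595
grasp_force: 66.6
```

Run:
```python
from h import *
rep(np.array([.50,.20,.048]))
f=grab('scene'); i=f['img']; t=grab('top')['img']
p=proj(f,[.48,.1,.07]).astype(int); print(p)
cv2.imwrite('pics/m5.png',np.hstack([cv2.resize(i[p[1]-75:p[1]+75,p[0]-100:p[0]+100],(480,360),interpolation=cv2.INTER_CUBIC),t[150:450,180:500]][:1]+[cv2.resize(t[170:410,200:413],(320,360))]))
```

```text
t 14.63 q [-0.29   0.247  2.191  1.45   1.45   2.285] p [0.4995 0.1961 0.0806] w 0.595 F [-0.3  0.6 -0.5] g 66.63064720662078
axes [[-0.05, -0.162, -0.986], [-0.962, 0.274, 0.004], [0.269, 0.948, -0.169]]
shift cm [3.15 0.04 0.93]
[356 198]
```

View pics/m5.png

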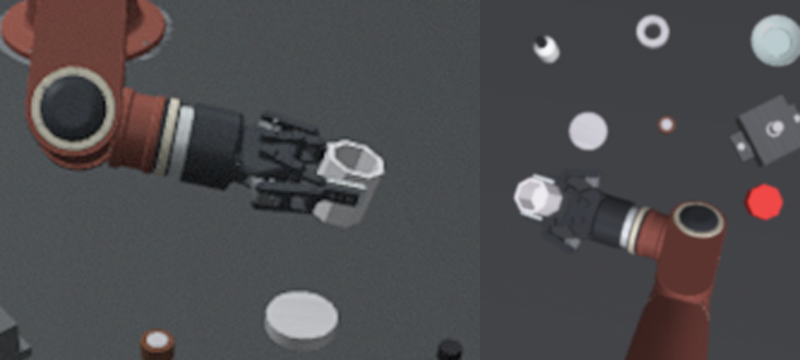

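The cup is mouth-up with a slight lean, and the spot is clear. I'll lower it gently until it touches.

move_arm([
  [1, 0, 0.3, 0, 0, 0, -1],
  [1, 0, 0.3, 0, 0, 0, -1],
  [0.6, 0, 0.2, 0, 0, 0, -1],
  [0.3, 0, 0.1, 0, 0, 0, -1],
  [0.2, 0, 0, 0, 0, 0, -1],
  [0, 0, 0, 0, 0, 0, -1],
  [0, 0, 0, 0, 0, 0, -1],
])

```text
time: 15.32
tool_pos: [0.5008, 0.2001, 0.05]
tool_rot: [0.514, -0.462, 0.61, 0.388]
contact_force: [0.4, 0.4, -0.8]
gripper_width: 0.598
grasp_force: 66.6
```

move_arm([
  [0.2, 0, 0, 0, 0, 0, -1],
  [0.1, 0, 0, 0, 0, 0, -1],
  [0, 0, 0, 0, 0, 0, -1],
])

```text
time: 15.57
tool_pos: [0.5003, 0.1997, 0.0466]
tool_rot: [0.514, -0.461, 0.61, 0.389]
contact_force: [0.1, 0.7, -0.6]
gripper_width: 0.596
grasp_force: 66.6
```

move_arm([
  [0.1, 0, 0, 0, 0, 0, -1],
  [0.1, 0, 0, 0, 0, 0, -1],
  [0, 0, 0, 0, 0, 0, -1],
])

```text
time: 15.82
tool_pos: [0.5004, 0.1994, 0.0452]
tool_rot: [0.514, -0.461, 0.609, 0.389]
contact_force: [-0.6, 0.3, 3.3]
gripper_width: 0.599
grasp_force: 66.8
```

move_arm([
  [0.1, 0, 0, 0, 0, 0, -1],
  [0.1, 0, 0, 0, 0, 0, -1],
  [0, 0, 0, 0, 0, 0, -1],
])

```text
time: 16.07
tool_pos: [0.5004, 0.1992, 0.0449]
tool_rot: [0.516, -0.461, 0.608, 0.39]
contact_force: [-4.0, -2.0, 10.5]
gripper_width: 0.598
grasp_force: 67.4
```

Contact at 10 N. Releasing gradually so it settles between the pads.

move_arm([
  [-0.2, 0, 0, 0, 0, 0, -1],
  [0, 0, 0, 0, 0, 0, 0.2],
  [0, 0, 0, 0, 0, 0, 0.24],
  [0, 0, 0, 0, 0, 0, 0.28],
  [0, 0, 0, 0, 0, 0, 0.32],
  [0, 0, 0, 0, 0, 0, 0.4],
  [0, 0, 0, 0, 0, 0, 0.5],
  [0, 0, 0, 0, 0, 0, 0.7],
  [0, 0, 0, 0, 0, 0, 1],
  [0, 0, 0, 0, 0, 0, 1],
  [0, 0, 0, 0, 0, 0, 1],
  [0, 0, 0, 0, 0, 0, 1],
])

```text
time: 17.07
tool_pos: [0.5003, 0.1994, 0.0446]
tool_rot: [0.514, -0.461, 0.61, 0.389]
contact_force: [0.7, 0.2, 1.2]
gripper_width: 0.998
grasp_force: 0.0
```

Run:
```python
from h import *
rep()
t=grab('top');b=t['img'];hsv=cv2.cvtColor(b,cv2.COLOR_BGR2HSV)
p=proj(t,[.5,.2,.06]); print(p)
x,y=p.astype(int)
g=cv2.cvtColor(b,cv2.COLOR_BGR2GRAY)[y-16:y+17,x-16:x+17]
for r in g[::1]: print(' '.join('%3d'%v for v in r[::1]))
```

```text
t 17.07 q [-0.282  0.349  2.165  1.464  1.437  2.205] p [0.5003 0.1994 0.0446] w 0.998 F [0.7 0.2 1.2] g 0.0
axes [[-0.046, -0.164, -0.985], [-0.962, 0.272, -0.0], [0.268, 0.948, -0.17]]
[237.01643492 300.39992022]
 66  66  66  66  67  67  66  66  66  66  66  66  66  66  66  65  66  67  66  66  66  81 104 133 160 175 190 204 205 199 191 178 163
 67  66  67  66  66  66  66  67  67  66  66  66  66  66  66  66  66  66  65  66  65  64  68  79  93 108 134 160 176 187 198 205 205
 66  66  66  66  67  66  67  65  66  66  67  66  67  66  66  66  66  66  66  66  66  65  65  65  64  68  78  92 109 131 151 167 183
 66  66  67  67  66  67  67  66  66  66  67  67  66  66  66  66  66  66  66  65  66  66  66  65  65  65  64  65  68  77  88 101 120
 66  67  66  67  66  66  66  66  66  66  67  66  67  67  67  66  66  66  66  65  65  65  65  65  65  65  65  66  65  64  64  67  74
 66  67  66  66  67  67  66  67  66  66  66  66  67  67  66  66  64  66  73  79  77  72  68  65  65  64  66  65  66  65  66  65  65
 67  67  66  67  67  66  66  67  67  67  67  66  65  66  65  63  66  82 115 137 135 124 112  
[... 2770 characters left out ...]
 233 237 232 217 191 168 143 119  94  75
 67  67  68  67  67  67  68  67  67  67  67  65  73  97 122 147 174 190 201 207 210 217 225 229 223 204 175 145 121  97  80  71  67
 66  68  67  68  67  67  68  67  67  67  67  67  66  68  73  85 100 118 144 163 180 192 194 185 165 144 123  98  79  70  66  66  67
 67  66  67  67  67  67  67  67  67  67  67  67  66  67  66  65  65  71  82  94 109 119 120 113  99  88  78  70  67  66  66  68  67
 67  66  67  67  67  67  68  67  67  66  67  67  66  67  67  67  66  66  66  66  69  71  72  70  68  66  66  67  67  67  68  67  67
 68  68  67  67  68  68  67  67  66  66  64  63  63  65  66  66  66  67  67  66  66  67  67  66  66  67  67  68  66  67  67  67  68
```

Released: the octagonal mouth outline is 24 px wide both ways, so it is upright. I'll back off a little, then rise.

move_arm([
  [0, 0, -1, 0, 0, 0, 1],
  [0, 0, -1, 0, 0, 0, 1],
  [0, 0, -1, 0, 0, 0, 1],
  [-1.5, 0, -1, 0, 0, 0, 1],
  [-2.5, 0, -1, 0, 0, 0, 1],
  [-3, 0, 0, 0, 0, 0, 1],
  [-3, 0, 0, 0, 0, 0, 1],
  [-3, 0, 0, 0, 0, 0, 1],
  [-3, 0, 0, 0, 0, 0, 1],
  [-3, 0, 0, 0, 0, 0, 1],
  [-3, 0, 0, 0, 0, 0, 1],
  [-3, 0, 0, 0, 0, 0, 1],
  [0, 0, 0, 0, 0, 0, 1],
])

```text
time: 18.2
tool_pos: [0.5, 0.1921, 0.3067]
tool_rot: [0.517, -0.464, 0.607, 0.385]
contact_force: [0.3, 0.4, 0.7]
gripper_width: 1.001
grasp_force: 0.0
```

Run:
```python
from h import *
rep()
t=grab('top')
def octo(f,seed,thr,z):
    g=cv2.cvtColor(f['img'],cv2.COLOR_BGR2GRAY); n,l,s,c=cv2.connectedComponentsWithStats((g>thr).astype(np.uint8))
    i=l[seed[1],seed[0]]; print(s[i],c[i].round(1),ray(f,*c[i],z).round(4))
octo(t,(241,301),110,.05)
s=grab('scene'); p=proj(s,[.5,.19,.04]).astype(int); octo(s,tuple(p),110,.03)
# gauge head from top and scene
for f in(t,s):
  g=cv2.cvtColor(f['img'],cv2.COLOR_BGR2GRAY)
  x,y=proj(f,[.618,-.183,.108]).astype(int); print(x,y); print(g[y-7:y+8,x-9:x+10])
```

```text
t 18.2 q [-0.299 -0.27   2.19   1.405  1.533  2.782] p [0.5    0.1921 0.3067] w 1.001 F [0.3 0.4 0.7] g 0.0
axes [[-0.034, -0.165, -0.986], [-0.962, 0.272, -0.012], [0.271, 0.948, -0.168]]
[230 290  21  24 344] [239.3 300.9] [0.4991 0.1962 0.05  ]
[383 196  26  34 465] [394.4 211.6] [0.4902 0.1898 0.03  ]
398 254
[[ 98  98  97  96  98  99  98  98  98  98  97  96  96  98  98  97  97  96
   99]
 [ 99  99  96  96  97  98  99  98  98  98  97  97  96  97  98  97  98  96
   98]
 [ 99  99  97  96  96  97  98 100 103 104 102  98  96  96  97  98  97  96
   96]
 [ 99  99  98 100 104 105 109 120 133 138 129 114 101  96  97  97  98  97
   95]
 [ 98  99 105 120 135 136 141 158 175 180 172 151 122 100  96  96  98  97
   97]
 [ 97 101 121 148 158 156 169 189 200 202 199 184 149 111  96  96  98  98
   98]
 [ 97 112 144 161 151 155 184 201 205 206 207 198 169 125  98  96  97  98
   97]
 [100 128 160 154 126 146 188 204 205 204 206 202 176 129 101  96  96  97
   98]
 [104 140 168 147 109 133 182 204 206 204 206 201 172 125 100  97  97  98
   98]
 [106 142 175 155 108 117 163 194 202 201 200 188 155 11
[... 954 characters left out ...]
  87 134 151 152 155 153 123  70  42  41  41
   55]
 [ 82  82  83  82  83  75 110 152 185 192 193 195 198 184 128  54  52  60
   78]
 [ 83  78  81  78  78 111 168 192 192 190 187 189 194 199 165  91  82  88
   99]
 [ 80  82  81  81  77 139 184 194 191 188 189 188 191 191 158 109 103 104
  104]
 [ 83  81  81  80  77 115 174 193 191 191 189 186 178 164 125  96 104 104
  104]
 [ 84  82  82  81  80 105 150 167 173 178 173 159 135 109  97  95 101 102
  103]
 [ 79  82  81  82  79  97 106 102 117 127 117 107  95  89  90  96  99 104
  101]
 [ 82  80  85  84  88 100 111 101  85  83  88  90  91  90  88  94  99 101
  103]
 [ 83  84  96  98 105 105 114 109  89  86  91  91  94  92  89  96 102 104
  101]]
```

move_arm([
  [0, 0, 0, 0, 0, -6.9, 1],
  [0, 0, 0, 0, 0, -6.9, 1],
  [0, 0, 0, 0, 0, -6.9, 1],
  [0, 0, 0, 0, 0, -6.9, 1],
  [0, 0, 0, 0, 0, -6.9, 1],
  [0, 0, 0, 0, 0, -6.9, 1],
  [0, 0, 0, 0, 0, -6.9, 1],
  [0, 0, 0, 0, 0, -6.9, 1],
  [0, 0, 0, 0, 0, -6.9, 1],
  [0, 0, 0, 0, 0, -6.9, 1],
  [0, 0, 0, 0, 0, -6.9, 1],
  [0, 0, 0, 0, 0, -6.9, 1],
  [0, 0, 0, 0, 0, -6.9, 1],
  [0, 0, 0, 0, 0, 0, 1],
])

```text
time: 19.47
tool_pos: [0.4979, 0.1924, 0.2972]
tool_rot: [-0.638, 0.758, -0.108, 0.086]
contact_force: [-0.4, -0.5, -1.3]
gripper_width: 1.002
grasp_force: 0.0
```

move_arm([
  [0, 0, 0, -6.7, 0, 0, 1],
  [0, 0, 0, -6.7, 0, 0, 1],
  [0, 0, 0, -6.7, 0, 0, 1],
  [0, 0, 0, -6.7, 0, 0, 1],
  [0, 0, 0, -6.7, 0, 0, 1],
  [0, 0, 0, -6.7, 0, 0, 1],
  [0, 0, 0, -6.7, 0, 0, 1],
  [0, 0, 0, -6.7, 0, 0, 1],
  [0, 0, 0, -6.7, 0, 0, 1],
  [0, 0, 0, -6.7, 0, 0, 1],
  [0, 0, 0, -6.7, 0, 0, 1],
  [0, 0, 0, -6.7, 0, 0, 1],
  [0, 0, 0, 0, 0, 0, 1],
  [0, 0, 0, 0, 0, 0, 1],
])

```text
time: 20.63
tool_pos: [0.4981, 0.1935, 0.2977]
tool_rot: [0.001, 0.99, -0.138, -0.004]
contact_force: [-0.1, -0.1, -0.2]
gripper_width: 0.996
grasp_force: 0.0
```

Run:
```python
from h import *
s=manip.state();q=s['tool_rot'];x=Ro.from_quat([q[1],q[2],q[3],q[0]]).as_matrix()[:,0]
rep(np.array([.618,-.183,.25]), Rxz([x[0],x[1],0],[0,0,-1]))
```

```text
t 20.63 q [ 2.310e-01 -1.840e-01  1.760e+00  1.000e-03  1.574e+00  2.078e+00] p [0.4981 0.1935 0.2977] w 0.996 F [-0.1 -0.1 -0.2] g 0.0
axes [[0.962, -0.273, -0.008], [-0.273, -0.962, 0.003], [-0.009, -0.001, -1.0]]
shift cm [21.86 32.92  4.7 ]
turn deg [0.2  0.48 0.  ]
```

move_arm([
  [2, 3, 0.4, 0.2, 0.5, 0, 1],
  [2, 3, 0.4, 0, 0, 0, 1],
  [2, 3, 0.4, 0, 0, 0, 1],
  [2, 3, 0.4, 0, 0, 0, 1],
  [2, 3, 0.4, 0, 0, 0, 1],
  [2, 3, 0.4, 0, 0, 0, 1],
  [2, 3, 0.4, 0, 0, 0, 1],
  [2, 3, 0.4, 0, 0, 0, 1],
  [2, 3, 0.4, 0, 0, 0, 1],
  [2, 3, 0.4, 0, 0, 0, 1],
  [1.8, 2.8, 0.4, 0, 0, 0, 1],
  [0, 0, 0, 0, 0, 0, 1],
  [0, 0, 0, 0, 0, 0, 1],
])

```text
time: 21.72
tool_pos: [0.6173, -0.1847, 0.2544]
tool_rot: [-0.001, 0.99, -0.141, 0.001]
contact_force: [-0.4, 0.5, -0.3]
gripper_width: 0.999
grasp_force: 0.0
```

Run:
```python
from h import *
w=grab('wrist','w6.png'); g=cv2.cvtColor(w['img'],cv2.COLOR_BGR2GRAY)
p=proj(w,[.618,-.183,.108]); print(p)
x,y=p.astype(int)
n,l,s,c=cv2.connectedComponentsWithStats((g[y-40:y+40,x-40:x+40]>170).astype(np.uint8))
for i in range(1,n):
    if s[i][4]>40: print(s[i],(c[i]+[x-40,y-40]).round(1),ray(w,*(c[i]+[x-40,y-40]),.108).round(4))
k=cv2.HoughCircles(cv2.medianBlur(g[y-50:y+50,x-50:x+50],3),cv2.HOUGH_GRADIENT,1,10,param1=100,param2=12,minRadius=8,maxRadius=35)
if k is not None:
  for a in k[0][:4]: print(a+[x-50,y-50,0], ray(w,a[0]+x-50,a[1]+y-50,.108).round(4))
s=manip.state(); rep()
print('exp radius px',np.linalg.norm(proj(w,[.618+.009,-.183,.108])-p))
print(np.round(g[y-20:y+21:2,x-24:x+25:2]))
```

```text
[319.48158028 225.48001212]
[ 24  12  29  38 664] [316.8 216.8] [ 0.625 -0.183  0.108]
[316.5        222.5         11.10000038] [ 0.6209 -0.1815  0.108 ]
[316.5 211.5  10.5] [ 0.629  -0.1839  0.108 ]
[328.5        221.5         23.79999924] [ 0.6191 -0.1904  0.108 ]
t 21.77 q [-0.405  0.093  1.562  0.002  1.484  1.446] p [ 0.6175 -0.1834  0.255 ] w 1.002 F [-0.   0.   0.5] g 0.0
axes [[0.961, -0.277, 0.002], [-0.277, -0.961, -0.002], [0.002, 0.001, -1.0]]
exp radius px 11.645373735376968
[[134 134 138 140 141 255 255 130 110 110 110 105 105 122 128 248 253 251
   81 141 138 139 138 142 140]
 [132 137 137 137 231 255 196 110 113 110 110 107 106 119 140 151 255 255
  124 141 136 138 140 136 141]
 [140 131 135 131 220 255 127 113 113 109 105 103 107 123 140 157 238 255
  121 134 138 136 136 139 137]
 [140 140 131 132 236 255  97 114 105  96 124 125  90 117 139 159 232 255
  182 143 140 139 138 139 140]
 [139 145 141 131 206 241 103 127 192 231 244 251 237 252 143 158 219 255
  101 142 139 140 138 138 138]
 [137 140 142 137 143 242 132 215 255 251 250 251 251 250 251 180 213 255
  107 14
[... 898 characters left out ...]
12 255 255 255 255 234 124 131 137 139
  137 140 142 140 138 137 134]
 [136 135 136 135 136 139 135 140 133 136 129 128 135 139 131 136 138 136
  141 137 140 143 140 137 133]
 [137 140 136 140 136 135 136 138 141 139 141 136 136 142 142 133 135 136
  138 137 137 140 141 139 139]
 [135 135 137 136 135 136 137 134 137 140 138 137 135 136 142 141 133 137
  135 136 137 135 139 144 140]
 [137 135 136 138 135 139 138 136 136 138 139 139 139 137 135 141 145 138
  136 135 136 137 137 140 142]
 [138 137 136 136 138 134 138 135 135 136 139 138 136 137 136 134 142 141
  134 137 136 137 138 136 139]
 [138 138 138 135 136 137 137 136 136 135 135 136 140 137 139 136 137 142
  145 135 137 138 137 138 136]]
```

Gauge top is at wrist (316.7,223.5), about 2.6 mm toward tool −y. I'll descend and re-measure against the pads themselves.

move_arm([
  [0.2, -0.25, 2, 0, 0, 0, 1],
  [0, 0, 2, 0, 0, 0, 1],
  [0, 0, 2, 0, 0, 0, 1],
  [0, 0, 2, 0, 0, 0, 1],
  [0, 0, 2, 0, 0, 0, 1],
  [0, 0, 2, 0, 0, 0, 1],
  [0, 0, 2, 0, 0, 0, 1],
  [0, 0, 1.5, 0, 0, 0, 1],
  [0, 0, 0.8, 0, 0, 0, 1],
  [0, 0, 0, 0, 0, 0, 1],
  [0, 0, 0, 0, 0, 0, 1],
])

```text
time: 22.68
tool_pos: [0.6219, -0.1802, 0.0935]
tool_rot: [0.0, 0.99, -0.138, 0.002]
contact_force: [-0.2, -0.0, 1.4]
gripper_width: 1.001
grasp_force: 0.0
```

Run:
```python
from h import *
w=grab('wrist','w7.png'); g=cv2.cvtColor(w['img'],cv2.COLOR_BGR2GRAY); rep()
s=manip.state();q=s['tool_rot'];R=Ro.from_quat([q[1],q[2],q[3],q[0]])
for o in ([0,0,0],[0,0,-.018],[0,.04,0],[0,-.04,0]): print(o,proj(w,s['tool_pos']+R.apply(o)).round(1))
for z in (.108,.095,.085): print(z,proj(w,[.6200,-.1815,z]).round(1))
for y in range(255,380,8): print(y,' '.join('%3d'%v for v in g[y,150:490:5]))
```

```text
t 22.73 q [-3.970e-01  2.400e-01  1.677e+00  1.000e-03  1.219e+00  1.450e+00] p [ 0.6226 -0.1805  0.0945] w 1.0 F [-0.3  0.1  1.4] g 0.0
axes [[0.962, -0.273, 0.005], [-0.273, -0.962, 0.0], [0.005, -0.002, -1.0]]
[0, 0, 0] [322.2 333.9]
[0, 0, -0.018] [322.3 364.1]
[0, 0.04, 0] [428. 334.]
[0, -0.04, 0] [216.5 333.7]
0.108 [327.1 361. ]
0.095 [326.6 339.6]
0.085 [326.3 325.6]
255  95  96  95  97  96  97  96  97  96  97  96  97  97  97  60  59 140 141 146 145 148 155 152 152 150 148 143 146 144 150 151 151 150 146 151 147 151 153 142 149 147 144 154 151 145 150 145 149 145 145 152  80  81  82  97  98  98  93  98  96  96  95  96  98  98  95  95  97
263  98  97  97  97  96  97  99  96  96  98  95  97  97  64  54 154 147 151 151 142 146 145 150 152 152 150 149 146 146 143 148 151 150 151 151 150 152 148 155 150 144 150 146 148 151 149 148 145 147 147 144 147 135  83  83  98  97  96  97  96  97  97  95  96  94  97  97  96
271  96  96  97  97  97  97  95  99  95  97  97  97  59 148 152 148 153 153 145 152 152 142 144 146 149 153 152 151 149 145 146 145 150 151 151 150 151 149 148 148 152 1
[... 2994 characters left out ...]
 253 253 252 251 252 253 253 253 253 255 145 147 147 149 151 149 146 144  91  95  96  96  97  97  98 100  35  36  33  34  38  33  36  35 122 119 119
367  39  19 255 255  90  49  55  55  57  54  55  51  98  96  97  94  95  97  96  98  96  96  94  98  95  97 135 147 148 148 143 254 253 253 253 251 252 253 253 253 250 153 145 146 145 148 149  92  99  97  96  97  97  96  99  97  97  86  40  36  34  36  37  35 108 255 255 255
375  36  37  28  24  91  79  55  51  56  56  54  96  96  97  96  97  96  97  95  95  97  98  96  97  97  97  94  96 150 146 147 143 255 254 253 252 253 251 253 161 150 143 147 151 146  95  97  95  98  98  95  95  98  95  96  99  96  97  27  39  37  40  36  31 106  21  23  42
```

Gauge axis is at column 326.6 and the pads' mid at about 321.5, which at 2.8 px/mm means 1.7 mm toward +y and −2 mm in x. I'll correct and close.

move_arm([
  [-0.2, 0.17, 0.3, 0, 0, 0, 1],
  [0, 0, 0, 0, 0, 0, 1],
  [0, 0, 0, 0, 0, 0, 0.3],
  [0, 0, 0, 0, 0, 0, 0],
  [0, 0, 0, 0, 0, 0, -0.2],
  [0, 0, 0, 0, 0, 0, -0.4],
  [0, 0, 0, 0, 0, 0, -0.5],
  [0, 0, 0, 0, 0, 0, -0.5],
])

```text
time: 23.4
tool_pos: [0.6196, -0.1815, 0.0902]
tool_rot: [0.0, 0.99, -0.138, 0.002]
contact_force: [-0.6, -0.4, -0.5]
gripper_width: 0.25
grasp_force: 0.0
```

Run:
```python
from h import *
w=grab('wrist','w8.png'); g=cv2.cvtColor(w['img'],cv2.COLOR_BGR2GRAY); rep(np.array([.6200,-.1815,.091]),Rxz([.962,-.273,0],[0,0,-1]))
for y in range(330,400,7): print(y,' '.join('%3d'%v for v in g[y,250:400:3]))
```

```text
t 23.45 q [-0.4    0.241  1.685  0.     1.213  1.447] p [ 0.6195 -0.1815  0.0901] w 0.252 F [ 0.5 -0.7 -0.5] g 0.0
axes [[0.962, -0.273, 0.003], [-0.273, -0.962, 0.0], [0.003, -0.001, -1.0]]
shift cm [ 0.04 -0.02 -0.09]
turn deg [ 0.  -0.2  0. ]
330 157  27  39  36  39  42  43 122 123 122 123 117  39  51  58  47 128 123 124 125 123 123 120 118 114 110 123 135 150 166 185 193  91  38  36  36 103 125 121 122 121  98  40  38  40  34  35 132 151 152
337  45  36  38  37  34  40  36 255 255 255 255 255 116  51  57  58 127 122 123 123 122 118 113 107 104 111 123 136 150 162 179 202 123  34  36 109  93 255 255 255 255  36  39  38  38  41  41  35 157 150
344  39  42  40  37  39  33  51  40  39  32 255 255 104  50  54 114 123 110 208 206 232 255 255 254 254 255 252 245 249 248 172 194 157  34  38 114 132 255   4  44  35  38  38  41  40  41  40  37  37  38
351  39  35  96 114  74  37  39  37  40  40  42  73 109  56  55 151 202 255 252 253 253 253 253 253 253 253 254 254 253 253 252 255 161  25  34 114  97  39  40  37  39  37  39  43 105 111  56  38  37  37
358  39  35  38  40  40  39  40  39  4
[... 485 characters left out ...]
 253 253 253 253 144 159  26 107  70  48  38  41  39  41  37  40  36  40  37  41  38  38
379  36  31  35  31  39  35  39  33  40  31  73  60 107  86 158 151 149 147 241 255 254 254 254 253 253 253 253 252 255 164 147 153 150 154  27 109  56  48  34  32  36  35  36  30  33  30  31  35  37  37
386  36  37  37  38  41  39  33  40  36  39  75  39  90  92 101 102 155 151 150 149 152 151 148 144 145 148 148 147 148 145 146 148 144 150  94 104 240  51  38  38  39  40  40  37  39  43  39  36  42  39
393  41  38  39  39  40  40  42  35  37  38  74  76  92  97  99  97  96  96 122 154 151 148 149 152 152 148 144 148 147 151 148 149 151  70  62  57  70  47  43  40  39  41  40  38  40  39  37  39  38  37
```

Well centred: disc columns are 295–347 between the pads' 293–352. Closing.

move_arm([
  [0, 0, 0, 0, -0.2, 0, -0.55],
  [0, 0, 0, 0, 0, 0, -0.6],
  [0, 0, 0, 0, 0, 0, -0.8],
  [0, 0, 0, 0, 0, 0, -1],
  [0, 0, 0, 0, 0, 0, -1],
  [0, 0, 0, 0, 0, 0, -1],
  [0, 0, 0, 0, 0, 0, -1],
])

```text
time: 24.03
tool_pos: [0.6196, -0.1815, 0.0903]
tool_rot: [-0.0, 0.99, -0.138, 0.0]
contact_force: [0.6, 0.5, 0.3]
gripper_width: 0.198
grasp_force: 58.4
```

Run:
```python
from h import *
rep(); print(manip.state()['ft_torque'])
```

```text
t 24.03 q [-0.4    0.242  1.682  0.     1.217  1.447] p [ 0.6196 -0.1815  0.0903] w 0.198 F [0.6 0.5 0.3] g 58.44401299953461
axes [[0.962, -0.273, 0.0], [-0.273, -0.962, -0.0], [0.0, -0.0, -1.0]]
[ 0.06203599 -0.05652909 -0.03697436]
```

Gripped with negligible side force. Drawing up slowly at 1 mm per row.

move_arm([
  [0, 0, -0.05, 0, 0, 0, -1],
  [0, 0, -0.05, 0, 0, 0, -1],
  [0, 0, -0.1, 0, 0, 0, -1],
  [0, 0, -0.1, 0, 0, 0, -1],
  [0, 0, -0.1, 0, 0, 0, -1],
  [0, 0, -0.1, 0, 0, 0, -1],
  [0, 0, -0.1, 0, 0, 0, -1],
  [0, 0, -0.1, 0, 0, 0, -1],
  [0, 0, 0, 0, 0, 0, -1],
])

```text
time: 24.78
tool_pos: [0.6197, -0.1816, 0.0975]
tool_rot: [0.0, 0.99, -0.138, 0.0]
contact_force: [-0.2, 0.5, -1.1]
gripper_width: 0.196
grasp_force: 58.4
```

move_arm([
  [0, 0, -0.1, 0, 0, 0, -1],
  [0, 0, -0.1, 0, 0, 0, -1],
  [0, 0, -0.1, 0, 0, 0, -1],
  [0, 0, -0.1, 0, 0, 0, -1],
  [0, 0, -0.1, 0, 0, 0, -1],
  [0, 0, -0.1, 0, 0, 0, -1],
  [0, 0, -0.1, 0, 0, 0, -1],
  [0, 0, -0.1, 0, 0, 0, -1],
  [0, 0, 0, 0, 0, 0, -1],
])

```text
time: 25.53
tool_pos: [0.6197, -0.1816, 0.1055]
tool_rot: [0.0, 0.99, -0.138, 0.0]
contact_force: [0.2, -0.3, -1.6]
gripper_width: 0.192
grasp_force: 58.4
```

move_arm([
  [0, 0, -0.1, 0, 0, 0, -1],
  [0, 0, -0.1, 0, 0, 0, -1],
  [0, 0, -0.1, 0, 0, 0, -1],
  [0, 0, -0.1, 0, 0, 0, -1],
  [0, 0, -0.1, 0, 0, 0, -1],
  [0, 0, -0.1, 0, 0, 0, -1],
  [0, 0, -0.1, 0, 0, 0, -1],
  [0, 0, -0.1, 0, 0, 0, -1],
  [0, 0, -0.1, 0, 0, 0, -1],
  [0, 0, 0, 0, 0, 0, -1],
  [0, 0, 0, 0, 0, 0, -1],
  [0, 0, 0, 0, 0, 0, -1],
])

```text
time: 26.53
tool_pos: [0.6195, -0.1815, 0.1141]
tool_rot: [0.0, 0.99, -0.138, 0.0]
contact_force: [0.2, -0.9, -1.6]
gripper_width: 0.195
grasp_force: 58.4
```

Run:
```python
from h import *
z=[]
for i in range(6):
    s=grab('scene'); z.append(manip.state()['tool_pos'])
print(np.mean(z,0).round(4),np.std(z,0).round(4)); rep()
g=cv2.cvtColor(s['img'],cv2.COLOR_BGR2GRAY)
for zz in (.064,.066,.072,.088,.092,.128,.132): print(zz,proj(s,[.6196+.0,-.1815,zz]).round(1))
x,y=proj(s,[.6196,-.1815,.075]).astype(int)
print(g[y-22:y+16,x-12:x+13])
```

```text
[ 0.6195 -0.1815  0.1141] [0. 0. 0.]
t 26.83 q [-0.4    0.215  1.671  0.     1.256  1.447] p [ 0.6195 -0.1815  0.1141] w 0.195 F [-0.6  0.6 -1.3] g 58.44735860824585
axes [[0.962, -0.273, -0.0], [-0.273, -0.962, -0.0], [-0.0, 0.0, -1.0]]
0.064 [233.7 253.7]
0.066 [233.6 252.9]
0.072 [233.2 250.6]
0.088 [232.2 244.4]
0.092 [232.  242.8]
0.128 [229.6 228.2]
0.132 [229.4 226.5]
[[ 19  21  35  76 175 195 192 189 189 188 193 157  64  21  31  28  32  29
   28  28  24  32  29  23  26]
 [143 149  98  64 166 192 191 191 191 192 189 155  80  20  22  22  30  25
   28  26  28  40  43  35  35]
 [180 185 123  57 146 178 179 179 178 175 162 123  96  76  40  26  28  32
   28  27  33  45  49  52  48]
 [116 105  62  29 103 134 133 127 122 113 106  79 117 125  88  50  28  25
   27  35  38  45  46  49  47]
 [ 90  78  40  15  97 109  87  82  85  91  89  60  93 119 109  77  41  30
   23  39  37  40  43  49  47]
 [ 87  91  59  13  94 108  90  86  90  90  95  71  73  91  95  78  44  31
   27  25  26  33  46  50  52]
 [ 86  94  69  16  75 102  94  85  89  96  93  75  61  84  94  79  45  25
   28  29  34  32 
[... 2568 characters left out ...]
02  97  93  87  90  92  94  94 100 105
  105 107 105 106 104 103 101]
 [108 104 103 101 103 106 107 107 103 105 104 105 105 106 104 102 103 101
  102 102 106 106 106 105 103]
 [104 106 104 103 103 101 105 105 105 102 107 105 107 107 108 102 101 103
  104 104 105 106 107 105 103]
 [106 105 106 102 103 101 103 105 105 107 104 105 107 106 106 105 103 102
  102 103 106 105 107 107 107]
 [102 103 105 107 103 102 101 102 105 105 107 103 104 106 105 104 106 103
  103  99 104 106 106 105 111]
 [105 103 104 104 104 103 103 102 103 107 106 104 103 105 105 106 105 105
  104 101 104 105 103 106 109]
 [105 104 102 104 105 103 104 102 103 106 105 105 103 104 107 106 106 106
  105 103 103 102 103 104 108]]
```

The image rows agree: top face at 226.6, shoulder ring at 246, and the groove's dark band at 254–255, just above the bore rim at 257. That puts the groove about 1.8 mm clear. I'll add 0.5 mm of margin, hold still and hand in.

move_arm([
  [0, 0, -0.05, 0, 0, 0, -1],
  [0, 0, 0, 0, 0, 0, -1],
  [0, 0, 0, 0, 0, 0, -1],
  [0, 0, 0, 0, 0, 0, -1],
  [0, 0, 0, 0, 0, 0, -1],
])

```text
time: 27.25
tool_pos: [0.6195, -0.1815, 0.1147]
tool_rot: [0.0, 0.99, -0.138, 0.0]
contact_force: [0.2, -0.3, -1.2]
gripper_width: 0.191
grasp_force: 58.4
```

Run:
```python
from h import *
rep(); print(manip.job_done())
```

```text
t 27.25 q [-0.4    0.215  1.67  -0.     1.257  1.447] p [ 0.6195 -0.1815  0.1147] w 0.191 F [ 0.2 -0.3 -1.2] g 58.446494936943054
axes [[0.962, -0.273, 0.0], [-0.273, -0.962, 0.0], [0.0, -0.0, -1.0]]
the job is handed in; nothing more can be done
None
```

Job handed in at 27 s: the cup stands mouth-up by itself on clear bench near (0.50, 0.19), and the gauge is held still about 24.4 mm up, its groove roughly 2 mm clear of the block and its lower end still in the bore.

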